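Clear the cleaning bath and hold its loose lid at the balance point

ROBOT

A 6-joint arm with a two-finger parallel gripper is mounted at the origin on a cart in front of the work surface, level with it; the furniture and walls round the work are solid. World frame = base frame: x ahead of the robot, y to its left, z up, the work surface at z = 0. Lengths are in mm, angles in rad, forces in N, time in s.
With the tool pointing down it reaches from about 300 to 775 mm from the base axis. Payload 14.6 kg.
Tool frame: the origin (TCP) lies on the centre line of the jaws, within the pads' length; the fingertips stand ahead of it and the grasp point (between the pads) is the TCP (manip.tip_reach is the z of the fingertips in the tool frame, in mm); z points along the fingers, y is the direction in which the jaws open and shut (so a half turn about z gives the same grasp; the last joint's range is limited). The gripper opens to 94 mm and grips with 3 to 60 N. Pads are 16 mm wide; open, the fingers measure 119 mm over their backs; the gripper's body (75 mm by 177 mm) begins 78 mm behind the grasp point.
Start: joints at [-1.218, 0.3, 1.521, -0, 1.321, -0.067], TCP at [224.16, -502.237, 224.446] pointing down, gripper open.
Joint ranges: [-3.03, 3.03], [-0.79, 2.21], [0.23, 2.52], [-1.04, 4.18], [0, 3.07], [-2.55, 2.55]. Speed limits (rad/s): [2.22, 2.22, 2.57, 3.14, 3.14, 3.14].

INTERFACE

Orientations are given as [roll, pitch, yaw] about the fixed x, y, z axes, in that order (R = Rz(yaw) Ry(pitch) Rx(roll)).
In Python, from cell import manip, camera, search_frame, masks_of, tip_of gives the robot as it stands.
- The arm moves only by the tool send_rows, never from a script. Its argument "plan" is a list of rows, each an object with "travel": the shift along the tool's x, y, z in mm, a list of three; "delta_rot": the turn, a rotation vector about the tool's x, y, z in degrees, a list of three; "fingers": the gripper's target within -1 to 1 (shut at 1, half-way at 0, fully open at -1). In form: [{"travel": [dx, dy, dz], "delta_rot": [wx, wy, wz], "fingers": fingers}, ...]. A call has 1 to 20 rows; each row shifts and turns the commanded pose from where the row before left it, along the tool's axes as they then stand; what a row does not reach is not made up. A row lasts 1/8 s, in which the tool goes at most 62.5 mm and 10.7 degrees, less where a joint would pass 70% of its speed; a pose out of reach is approached as far as the arm can. A call is refused whole if a number of a shift passes 62.5 or a number of a turn 10.7, either way. A call with a gripper value outside its range is refused whole. The fingers move at their own pace and stop on an object; "grip_force" is the grip in N (left out, the last holds). Time passes only in rows, so rows that do not move let the fingers close. It gives the time, the measured TCP pose, the force and the opening at its end, in the units of the state.
- manip.read_state(): the state, without advancing time (a new reading comes with each control period).
- camera(name): name is "scene" or "top"; returns a dict with "color" (400x640x3 uint8, red, green, blue), "z_map" (400x640 float32, mm along the optical axis (not along the pixel's ray), 0 where there is no reading), "fov_y" (degrees; the focal length in pixels is half the picture's height over the tangent of half this angle, whatever the lens; pixels are square), "cx", "cy" (the principal point, pixels), "world_from_camera" (4x4, takes a point from camera to world coordinates). Camera axes: x right, y up, looking along -z (the intrinsics and any distortion apply to the point x, -y, -z); pixel columns grow to the right and rows downward; lengths in mm; the calibration is good to about 2 mm. A picture is of the moment at which its call begins.
- manip.sign_off(): hands the job in, once; it reports no verdict.
Trained networks look in the newest picture that a camera, given by its name, has taken for a name from the list of things; names that differ only in an ending like _2 or _b are one class to them, and where a whole thing is asked for, a point or a joint stands for the part that bears it (a point fixed in the world has none). Each returns a list of dicts, best first, with "confidence" (0 to 1); they miss things now and then, are a little off and sometimes report something else, mostly with a low value. They report only what shows in the picture. A call takes as long as a camera call.
- search_frame(name, camera): "at" ([x, y, z] in mm, in the coordinates of the camera as it stood for that picture, good to about 4 mm: the middle of the surface that is visible of it).
- masks_of(name, camera): "region" (400x640 bool, what is visible of it).
- tip_of(name, camera): "at" ([x, y, z] in mm, in the coordinates of the camera as it stood for that picture, good to about 4 mm: a listed point, or the origin of a listed thing).
The state is a dict: "clock": time; "joints": joint angles; "qd": joint speeds; "effort": joint torques, N m; "eef_pos": TCP position; "eef_rot": TCP orientation; "wrist_force": force on the tool from outside, world axes, zero at the start; "moment": the same for the moment, N m; "finger_gap": finger opening in mm.
Only numpy, scipy, OpenCV 4.12 (cv2) and the standard library are available. Lean on these libraries where they do the work, as an engineer would, in place of code of your own. Each camera call takes 0.05 s, during which the arm holds its last target. There are 200 camera calls.

TASK

The lid hinges of the little cleaning bath have worked loose and I want to tighten their screws. Lift the small bottle out of the bath's tank and stand it gently upright in the shallow white tray, beside the larger bottle; then take the leaning lid by its bar, swing it slowly up to its balance point, standing straight up above its hinges where it wants to fall neither way, and finish while still holding it there. Do not drop the bottle, do not let the lid fall either way, and leave everything else as it is.

Things in the scene. Friction and masses are not known exactly. Their poses are not given: they have to be found in the camera images.
- bath: Small ultrasonic cleaning bath, drained and dry, fixed to the worktop: white housing 140 (own x) x 190 (own y) x 100 mm high. Origin at the centre of its underside; own x points from the control panel (front) to the hinges (back), z up. Open rectangular steel tank in the middle, 106 (x) x 146 (y) mm inside, floor 32 mm and rim 100 mm above the worktop.
- lid_hinge (a point): Middle of the lid's hinge axis, on the back edge of the bath: 66 mm behind the bath's origin (own x), 106 mm above the worktop. The axis runs along the bath's own y.
- lid_bar (a point): Middle of the lid's round black grip bar: 14 mm thick, 76 mm long, parallel to the hinge axis and 162 mm from it, on two 10 mm side arms at +-50 mm; a clear gap of 23 mm between bar and lid plate. It can be pinched from above at any lid angle and turns between the fingers. The point turns with the lid.
- bath_lid (a joint): Lid angle, rad: 0 shut, 1.571 straight up above the hinge, 1.95 leaning back on its stop (start). Steel plate 128 (from the hinge) x 182 x 6 mm, 0.25 kg with bar. Hinge axis, plate and bar lie in one plane, so it balances exactly upright, at 1.571. Hinge nearly free (friction 0.004 Nm): let go elsewhere, it falls. The bar is 162*cos mm before the hinge (bath -x) and 162*sin mm above it.
- small_bottle_centre (a point): Centre (half-way up, on the axis) of the small brown glass bottle with a screw cap that stands loose and upright in the bath's tank: body 44 mm across, 86 mm high with the cap, about 0.12 kg. The point is 43 mm above its underside.
- tray: Shallow open white draining tray, fixed: 140 (own x) x 210 (own y) x 20 mm, walls and floor 4 mm. Origin at the centre of its underside, z up. Bath and tray stand left and right in front of the robot, either way round; behind the gap between them stands a colony counter with a magnifier on an arm (tall; its front edge is 0.57 m ahead of the robot): swing across in front of it.
- large_bottle: The larger brown glass bottle, 54 mm across, 104 mm high, loose, standing in the tray near one end, about 60 mm from the tray's centre towards the tray's +y end. Origin at the centre of its underside. The other half of the tray is empty. Leave it.
- screwdriver: Loose screwdriver, 170 mm long, lying on the worktop between the bath and the tray. Leave it.
- marker: Loose marker pen, 17 x 136 mm, lying on the worktop between the bath and the tray. Leave it.
- pen: Loose ballpoint pen, 12 x 145 mm, lying on the worktop near its front edge. Leave it.
- dish: Loose petri dish, 91 mm across, 17 mm high, on the worktop behind the right-hand place. Leave it.

How it is judged (in metres and radians):
On the way, in this order (a step that is already met when the one before it is completed fails the run):
1. the small bottle stands upright in the tray, let go, and the lid still leans back on its stop (x of small_bottle_centre in the frame of tray between -0.07 and 0.07 m and y of small_bottle_centre in the frame of tray between -0.105 and 0.105 m and height (world z) of small_bottle_centre below 0.052 m and angle between small_bottle_centre's own z axis and vertical below 0.1 rad and contact force between the fingers and small_bottle below 0.05 N and value of joint bath_lid above 1.85 rad), for 0.2 s.
2. the lid is held by the fingers at its balance point (value of joint bath_lid between 1.491 and 1.651 rad and contact force between the fingers and bath_lid above 0.5 N), for 0.2 s.
At the end, for the whole second after the job is handed in: The small bottle stands upright (within 6 degrees), at rest and let go, on the floor of the tray; the fingers hold the lid still (below 0.1 rad/s) within 0.08 rad of upright (joint 1.571), off its stop and off the bath (all of step 2 and velocity of joint bath_lid between -0.1 and 0.1 rad/s and x of small_bottle_centre in the frame of tray between -0.07 and 0.07 m and y of small_bottle_centre in the frame of tray between -0.105 and 0.105 m and height (world z) of small_bottle_centre below 0.052 m and angle between small_bottle_centre's own z axis and vertical below 0.1 rad and linear speed of small_bottle below 0.02 m/s and contact force between the fingers and small_bottle below 0.05 N); the arm keeps its last pose, push and grip.
It fails at once if the lid swings well forward of its balance point, towards shut (value of joint bath_lid below 1.3 rad).
It fails at once if the lid falls or is flung (faster than 2.5 rad/s) (velocity of joint bath_lid above 2.5 rad/s or velocity of joint bath_lid below -2.5 rad/s).
It fails at once if the small bottle is dropped (moves faster than 0.4 m/s with no finger on it) (linear speed of small_bottle above 0.4 m/s and contact force between the fingers and small_bottle below 0.01 N).
It fails at once if the larger bottle is moved more than 25 mm or tipped (distance of large_bottle from where it was at the start of the episode above 0.025 m or angle between large_bottle's own z axis and vertical above 0.35 rad).
It fails at once if another loose thing is moved more than 30 mm (distance of any of screwdriver, marker, pen, dish from where it was at the start of the episode above 0.03 m).
It also fails if it takes over 59 s, if anything falls off the work surface, if the arm or the gripper's body presses on something with over 40 N, if the wrist force passes 120 N, or if a joint passes its speed limit or range.

## Working session

There is one attempt and no reset: what is moved stays moved. The work goes in short steps, Python scripts to look and compute and a tool call to move; the robot and the scene stay as the last step left them, time stands still between calls to the robot, and variables do not carry over. Pictures are saved under pics/ and viewed, about 8 in all and at most 12, crops included, and the job is handed in when it is done.

Besides the shell and the picture viewer there is one more tool, called after "Request:" as name(argument=value, ...) on one line, values as JSON. send_rows: Moves the arm, as the interface text tells. Its arguments: {"type":"object","properties":{"plan":{"type":"array"},"grip_force":{"type":"number"}},"required":["plan"]}

```bash
mkdir -p pics; ls
cat > h.py <<'E'
import numpy as np, cv2
from cell import manip, camera, search_frame, masks_of, tip_of
def W(c,p): return (c["world_from_camera"]@np.r_[p,1])[:3]
def ray(c,u,v,z):  # pixel+depth -> world
    f=200/np.tan(np.radians(c["fov_y"]/2)); return W(c,[(u-c["cx"])/f*z,-(v-c["cy"])/f*z,-z])
def cloud(c,m):
    v,u=np.nonzero(m&(c["z_map"]>0)); z=c["z_map"][v,u]; f=200/np.tan(np.radians(c["fov_y"]/2))
    P=np.c_[(u-c["cx"])/f*z,-(v-c["cy"])/f*z,-z,np.ones(len(z))]; return (P@c["world_from_camera"].T)[:,:3]
E
python3 - <<'E'
from h import *
print(manip.read_state(), manip.tip_reach)
C={}
for n in("scene","top"):
    c=camera(n); C[n]=c; cv2.imwrite(f"pics/{n}0.png",c["color"][...,::-1])
    print(n,c["world_from_camera"].round(2).tolist(),c["fov_y"])
    for t in("bath","lid_hinge","lid_bar","small_bottle_centre","tray","large_bottle","screwdriver","marker","pen","dish"):
        print(t,[(W(c,d["at"]).round().tolist(),round(d["confidence"],2)) for d in tip_of(t,n)[:2]],[(W(c,d["at"]).round().tolist(),round(d["confidence"],2)) for d in search_frame(t,n)[:1]])
E
```

```text
pics
{'clock': 0.0, 'joints': array([-1.21759687e+00,  3.00454141e-01,  1.52156839e+00, -1.65183186e-05,
        1.32068353e+00, -6.66472403e-02]), 'qd': array([ 0.00064434, -0.00212091,  0.00017933, -0.00084372,  0.00073555,
        0.0006309 ]), 'effort': array([ 3.90716332e-04, -5.31806874e+01, -3.52736342e+01,  7.08390889e-02,
        2.44322070e-02, -5.12011843e-05]), 'eef_pos': array([ 224.08064665, -502.02830474,  223.90098637]), 'eef_rot': array([-3.14048065e+00, -5.81863879e-05,  4.19850764e-01]), 'wrist_force': array([-0.40567391, -0.25405471, -0.32531552]), 'moment': array([ 0.01748287,  0.03447543, -0.0069368 ]), 'finger_gap': 93.81116497794486} 19.0
scene [[0.99, 0.1, -0.06, 456.2], [-0.12, 0.88, -0.45, -451.82], [0.01, 0.46, 0.89, 1046.66], [0.0, 0.0, 0.0, 1.0]] 48.73857476492679
bath [([478.0, -236.0, 0.0], 0.82), ([477.0, -225.0, 76.0], 0.37)] [([478.0, 245.0, 5.0], 0.6)]
lid_hinge [([547.0, -243.0, 104.0], 0.57)] [([522.0, -249.0, 98.0], 0.58)]
lid_bar [([603.0, -256.0, 254.0], 0.68)] [([570.0, -257.0, 192.0], 0.87)]
small_bottle_centre [([477.0, -227.0, 78.0], 0.96)
[... 681 characters left out ...]
 -245.0, 98.0], 0.98)]
lid_hinge [([544.0, -249.0, 103.0], 0.87)] [([526.0, -246.0, 98.0], 0.89)]
lid_bar [([603.0, -252.0, 262.0], 0.69)] [([574.0, -248.0, 189.0], 0.76)]
small_bottle_centre [([480.0, -232.0, 70.0], 0.77)] [([481.0, -219.0, 104.0], 0.74)]
tray [([482.0, 259.0, -4.0], 0.71)] [([483.0, 250.0, 1.0], 0.76)]
large_bottle [([491.0, 319.0, 4.0], 0.56)] [([490.0, 308.0, 86.0], 0.83)]
screwdriver [([441.0, 44.0, -6.0], 0.7)] [([406.0, 38.0, 19.0], 0.91)]
marker [([480.0, -61.0, 1.0], 0.64)] [([478.0, -61.0, 13.0], 0.5)]
pen [([605.0, -251.0, 262.0], 0.72), ([432.0, -20.0, -2.0], 0.44)] [([440.0, -20.0, 8.0], 0.65)]
dish [([677.0, -206.0, -0.0], 0.92)] [([678.0, -202.0, 16.0], 0.61)]
```

View pics/scene0.png

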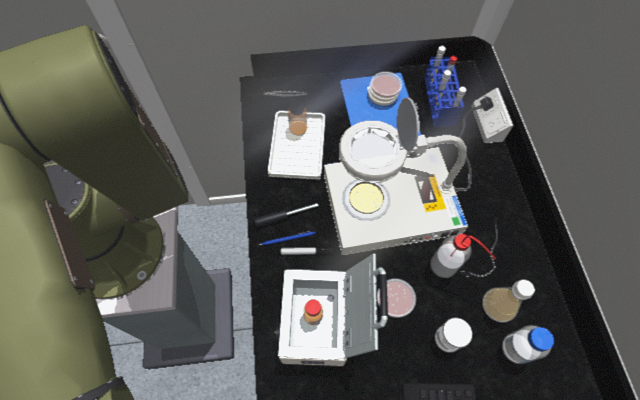

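View pics/top0.png

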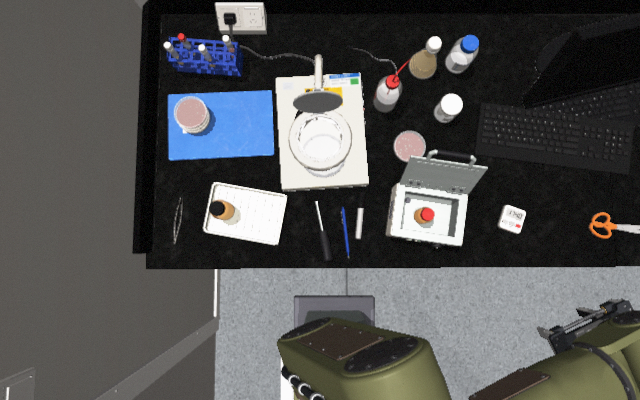

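Run:
```python
from h import *
for n in("scene","top"):
    c=camera(n)
    for t in("small_bottle_centre","lid_bar","tray","large_bottle","bath"):
        try:
            m=masks_of(t,n)[0]; P=cloud(c,m["region"]); print(n,t,round(m["confidence"],2),len(P),np.percentile(P,[2,50,98],axis=0).round().tolist())
        except IndexError: print(n,t,"none"); continue
        if t=="small_bottle_centre":
            for lo,hi in((50,70),(70,90),(90,97),(97,103),(103,110),(110,116),(116,125)):
                Q=P[(P[:,2]>lo)&(P[:,2]<hi)]
                if len(Q)>5: print("  z",lo,hi,len(Q),Q.min(0).round(),Q.max(0).round(),np.median(Q,0).round())
        if t=="lid_bar":
            Q=P[P[:,2]>245]; print("  bar",len(Q),Q.min(0).round(),Q.max(0).round(),np.median(Q,0).round(), cv2.fitLine(Q[:,:2].astype(np.float32),cv2.DIST_HUBER,0,.01,.01).ravel())
        if t=="tray":
            Q=P[(P[:,2]<25)]; print("  rect",cv2.minAreaRect(Q[:,:2].astype(np.float32)))
    # bath rim
    A=cloud(c,np.ones((400,640),bool)); Q=A[(abs(A[:,2]-100)<5)&(abs(A[:,1]+240)<110)&(abs(A[:,0]-480)<85)]
    print(n,"rim",len(Q),cv2.minAreaRect(Q[:,:2].astype(np.float32)))
```

```text
scene small_bottle_centre 0.83 403 [[455.0, -249.0, 46.0], [474.0, -236.0, 109.0], [493.0, -214.0, 120.0]]
  z 50 70 34 [ 454. -249.   50.] [ 493. -231.   70.] [ 472. -246.   60.]
  z 70 90 41 [ 454. -249.   70.] [ 493. -233.   89.] [ 474. -247.   79.]
  z 90 97 74 [ 455. -248.   90.] [ 496. -213.   97.] [ 471. -240.   95.]
  z 97 103 26 [ 457. -247.   97.] [ 494. -219.  102.] [ 473. -240.   99.]
  z 103 110 15 [ 461. -244.  104.] [ 491. -232.  110.] [ 475. -242.  107.]
  z 110 116 30 [ 460. -243.  110.] [ 492. -213.  116.] [ 479. -232.  114.]
  z 116 125 169 [ 460. -243.  116.] [ 492. -212.  123.] [ 474. -228.  118.]
scene lid_bar 0.87 3364 [[535.0, -337.0, 114.0], [571.0, -257.0, 190.0], [607.0, -166.0, 263.0]]
  bar 424 [ 586. -308.  245.] [ 613. -203.  266.] [ 600. -259.  261.] [ 1.5453173e-01  9.8798782e-01  5.9992426e+02 -2.5900375e+02]
scene tray 0.57 3027 [[407.0, 151.0, -1.0], [481.0, 246.0, 5.0], [562.0, 366.0, 22.0]]
  rect ((486.2149353027344, 268.31658935546875), (233.8037109375, 151.08447265625), 78.16567993164062)
scene large_bottle 0.83 610 [[468.0, 291.0, 2.0], [492.
[... 294 characters left out ...]
2 2532 [[537.0, -336.0, 113.0], [573.0, -251.0, 186.0], [609.0, -165.0, 263.0]]
  bar 278 [ 586. -307.  245.] [ 615. -201.  266.] [ 603. -253.  260.] [ 1.4555651e-01  9.8934996e-01  6.0199396e+02 -2.5307732e+02]
top tray 0.73 3553 [[412.0, 155.0, -1.0], [483.0, 250.0, 4.0], [565.0, 365.0, 22.0]]
  rect ((489.95086669921875, 262.20794677734375), (222.9430389404297, 150.1104278564453), 79.90482330322266)
top large_bottle 0.81 448 [[470.0, 290.0, 8.0], [493.0, 307.0, 85.0], [520.0, 360.0, 111.0]]
top bath 0.61 6344 [[407.0, -332.0, 26.0], [526.0, -248.0, 99.0], [606.0, -141.0, 260.0]]
top rim 1635 ((478.73486328125, -235.94790649414062), (189.1204071044922, 138.58859252929688), 80.822998046875)
```

The pictures agree with the networks. In the top view the bath is on the right with the bottle cap at about (426,215) and the lid bar at about (450,155). The tray is on the left at about (245,215), with the large bottle at its left end.

Estimates:
- **Bath:** (478,-236), yaw -8.9°.
- **Bottle axis:** (476,-228), top at z = 118.
- **Tray:** (483,260).

I'll move above the bottle with the jaws along the bath's y.

Request:
send_rows(plan=[{"travel": [0, 0, 0], "delta_rot": [0, 0, 8.2], "fingers": -0.5}, {"travel": [0, 0, 0], "delta_rot": [0, 0, 8.3], "fingers": -0.5}, {"travel": [0, 0, 0], "delta_rot": [0, 0, 8.2], "fingers": -0.5}, {"travel": [0, 0, 0], "delta_rot": [0, 0, 8.3], "fingers": -0.5}, {"travel": [10, -15, 0], "delta_rot": [0, 0, 0], "fingers": -0.5}, {"travel": [19, -28, 0], "delta_rot": [0, 0, 0], "fingers": -0.5}, {"travel": [19, -28, 0], "delta_rot": [0, 0, 0], "fingers": -0.5}, {"travel": [19, -28, 0], "delta_rot": [0, 0, 0], "fingers": -0.5}, {"travel": [19, -28, 0], "delta_rot": [0, 0, 0], "fingers": -0.5}, {"travel": [19, -28, 0], "delta_rot": [0, 0, 0], "fingers": -0.5}, {"travel": [19, -28, 0], "delta_rot": [0, 0, 0], "fingers": -0.5}, {"travel": [19, -28, 0], "delta_rot": [0, 0, 0], "fingers": -0.5}, {"travel": [19, -28, 0], "delta_rot": [0, 0, 0], "fingers": -0.5}, {"travel": [19, -28, 0], "delta_rot": [0, 0, 0], "fingers": -0.5}, {"travel": [16, -28, 0], "delta_rot": [0, 0, 0], "fingers": -0.5}, {"travel": [9, -15, 0], "delta_rot": [0, 0, 0], "fingers": -0.5}, {"travel": [0, 0, 0], "delta_rot": [0, 0, 0], "fingers": -0.5}, {"travel": [0, 0, 0], "delta_rot": [0, 0, 0], "fingers": -0.5}])

```text
clock: 4.95
eef_pos: [475.4, -228.5, 224.5]
eef_rot: [3.141, 0.0, -0.156]
wrist_force: [0.2, 0.1, -0.2]
finger_gap: 70.4
```

Request:
send_rows(plan=[{"travel": [0, 0, 12], "delta_rot": [0, 0, 0], "fingers": -0.5}, {"travel": [0, 0, 24], "delta_rot": [0, 0, 0], "fingers": -0.5}, {"travel": [0, 0, 24], "delta_rot": [0, 0, 0], "fingers": -0.5}, {"travel": [0, 0, 20], "delta_rot": [0, 0, 0], "fingers": -0.5}, {"travel": [0, 0, 20], "delta_rot": [0, 0, 0], "fingers": -0.5}, {"travel": [0, 0, 18], "delta_rot": [0, 0, 0], "fingers": -0.5}, {"travel": [0, 0, 16], "delta_rot": [0, 0, 0], "fingers": -0.5}, {"travel": [0, 0, 12], "delta_rot": [0, 0, 0], "fingers": -0.5}, {"travel": [0, 0, 0], "delta_rot": [0, 0, 0], "fingers": -0.5}, {"travel": [0, 0, 0], "delta_rot": [0, 0, 0], "fingers": -0.5}])

```text
clock: 6.2
eef_pos: [476.1, -228.2, 78.9]
eef_rot: [3.141, -0.001, -0.156]
wrist_force: [0.5, -0.1, 0.2]
finger_gap: 70.4
```

Run:
```python
from h import *
print(manip.read_state()["wrist_force"])
c=camera("scene"); cv2.imwrite("pics/s1.png",cv2.resize(c["color"][230:390,220:460,::-1],None,fx=3,fy=3))
c=camera("top"); print([W(c,d["at"]).round() for d in tip_of("small_bottle_centre","top")])
```

```text
[ 0.54155594 -0.1101677   0.17164663]
[]
```

View pics/s1.png

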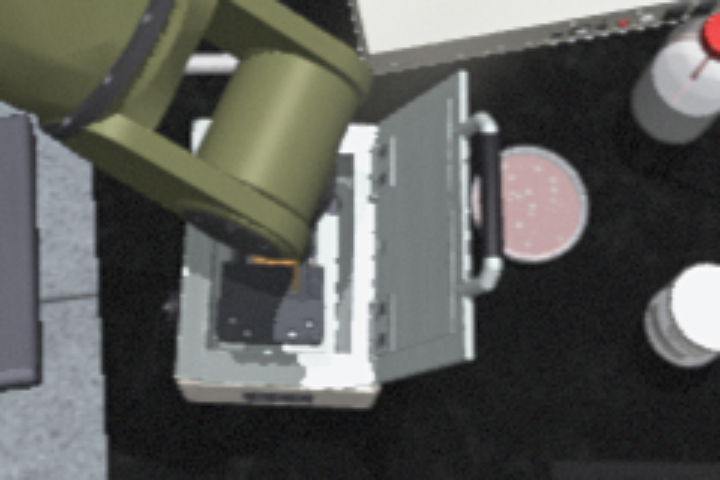

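The gripper is inside the tank and clear of the lid; its body shows at about (270,300) in the crop. I'll close gently now.

Request:
send_rows(plan=[{"travel": [0, 0, 0], "delta_rot": [0, 0, 0], "fingers": -0.2}, {"travel": [0, 0, 0], "delta_rot": [0, 0, 0], "fingers": 0.0}, {"travel": [0, 0, 0], "delta_rot": [0, 0, 0], "fingers": 0.2}, {"travel": [0, 0, 0], "delta_rot": [0, 0, 0], "fingers": 0.5}, {"travel": [0, 0, 0], "delta_rot": [0, 0, 0], "fingers": 0.5}, {"travel": [0, 0, 0], "delta_rot": [0, 0, 0], "fingers": 0.5}, {"travel": [0, 0, -4], "delta_rot": [0, 0, 0], "fingers": 0.5}, {"travel": [0, 0, -6], "delta_rot": [0, 0, 0], "fingers": 0.5}, {"travel": [0, 0, 0], "delta_rot": [0, 0, 0], "fingers": 0.5}], grip_force=15)

```text
clock: 7.48
eef_pos: [476.1, -228.2, 89.0]
eef_rot: [3.141, -0.001, -0.156]
wrist_force: [-0.7, -0.2, -0.8]
finger_gap: 43.7
```

Request:
send_rows(plan=[{"travel": [0, 0, -8], "delta_rot": [0, 0, 0], "fingers": 0.5}, {"travel": [0, 0, -16], "delta_rot": [0, 0, 0], "fingers": 0.5}, {"travel": [0, 0, -20], "delta_rot": [0, 0, 0], "fingers": 0.5}, {"travel": [0, 0, -20], "delta_rot": [0, 0, 0], "fingers": 0.5}, {"travel": [0, 0, -20], "delta_rot": [0, 0, 0], "fingers": 0.5}, {"travel": [0, 0, -12], "delta_rot": [0, 0, 0], "fingers": 0.5}, {"travel": [0, 0, -5], "delta_rot": [0, 0, 0], "fingers": 0.5}, {"travel": [-3, -10, 0], "delta_rot": [0, 0, 0], "fingers": 0.5}, {"travel": [-6, -18, 0], "delta_rot": [0, 0, 0], "fingers": 0.5}, {"travel": [-8, -24, 0], "delta_rot": [0, 0, 0], "fingers": 0.5}, {"travel": [-8, -26, 0], "delta_rot": [0, 0, 0], "fingers": 0.5}, {"travel": [-8, -26, 0], "delta_rot": [0, 0, 0], "fingers": 0.5}, {"travel": [-8, -26, 0], "delta_rot": [0, 0, 0], "fingers": 0.5}, {"travel": [-8, -26, 0], "delta_rot": [0, 0, 0], "fingers": 0.5}, {"travel": [-8, -26, 0], "delta_rot": [0, 0, 0], "fingers": 0.5}, {"travel": [-6, -26, 0], "delta_rot": [0, 0, 0], "fingers": 0.5}, {"travel": [-4, -26, 0], "delta_rot": [0, 0, 0], "fingers": 0.5}, {"travel": [-2, -26, 0], "delta_rot": [0, 0, 0], "fingers": 0.5}, {"travel": [0, -26, 0], "delta_rot": [0, 0, 0], "fingers": 0.5}, {"travel": [0, -26, 0], "delta_rot": [0, 0, 0], "fingers": 0.5}])

```text
clock: 9.98
eef_pos: [455.3, 92.6, 189.0]
eef_rot: [3.141, 0.001, -0.156]
wrist_force: [-0.5, 0.1, -0.7]
finger_gap: 44.0
```

Request:
send_rows(plan=[{"travel": [0, -26, 0], "delta_rot": [0, 0, 0], "fingers": 0.5}, {"travel": [0, -26, 0], "delta_rot": [0, 0, 0], "fingers": 0.5}, {"travel": [0, -22, 0], "delta_rot": [0, 0, 0], "fingers": 0.5}, {"travel": [0, -16, 0], "delta_rot": [0, 0, 0], "fingers": 0.5}, {"travel": [0, -8, 0], "delta_rot": [0, 0, 0], "fingers": 0.5}, {"travel": [0, 0, 0], "delta_rot": [0, 0, 0], "fingers": 0.5}, {"travel": [0, 0, 0], "delta_rot": [0, 0, 0], "fingers": 0.5}])

```text
clock: 10.85
eef_pos: [471.4, 187.2, 189.4]
eef_rot: [3.141, 0.0, -0.157]
wrist_force: [-0.3, -0.4, -2.0]
finger_gap: 43.4
```

Run:
```python
from h import *
print(manip.read_state()["eef_pos"],manip.read_state()["finger_gap"])
for n in ("top","scene"):
    c=camera(n); cv2.imwrite(f"pics/{n}2.png",c["color"][...,::-1])
    for t in("small_bottle_centre","large_bottle","tray"): print(n,t,[(W(c,d["at"]).round(),round(d["confidence"],2)) for d in tip_of(t,n)[:2]])
```

```text
[471.41032785 187.23307953 189.43644477] 43.39578801284147
top small_bottle_centre []
top large_bottle []
top tray [(array([432., -20.,  -4.]), 0.72)]
scene small_bottle_centre [(array([473., 185., 187.]), 0.63)]
scene large_bottle [(array([496., 318.,   7.]), 0.69)]
scene tray [(array([486., 260.,   0.]), 0.84)]
```

View pics/scene2.png

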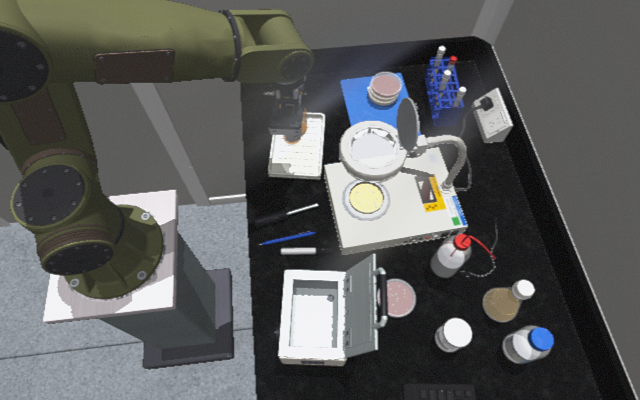

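The bottle hangs upright in the gripper at about (297,128) in the picture, and the bath is empty. Next I'll shift about 19 mm further along the tray and lower.

Request:
send_rows(plan=[{"travel": [0, -7, 0], "delta_rot": [0, 0, 0], "fingers": 0.5}, {"travel": [0, -8, 0], "delta_rot": [0, 0, 0], "fingers": 0.5}, {"travel": [0, -4, 0], "delta_rot": [0, 0, 0], "fingers": 0.5}, {"travel": [0, 0, 10], "delta_rot": [0, 0, 0], "fingers": 0.5}, {"travel": [0, 0, 18], "delta_rot": [0, 0, 0], "fingers": 0.5}, {"travel": [0, 0, 20], "delta_rot": [0, 0, 0], "fingers": 0.5}, {"travel": [0, 0, 20], "delta_rot": [0, 0, 0], "fingers": 0.5}, {"travel": [0, 0, 20], "delta_rot": [0, 0, 0], "fingers": 0.5}, {"travel": [0, 0, 18], "delta_rot": [0, 0, 0], "fingers": 0.5}, {"travel": [0, 0, 14], "delta_rot": [0, 0, 0], "fingers": 0.5}, {"travel": [0, 0, 8], "delta_rot": [0, 0, 0], "fingers": 0.5}, {"travel": [0, 0, 4], "delta_rot": [0, 0, 0], "fingers": 0.5}, {"travel": [0, 0, 2], "delta_rot": [0, 0, 0], "fingers": 0.5}, {"travel": [0, 0, 0], "delta_rot": [0, 0, 0], "fingers": 0.5}, {"travel": [0, 0, 0], "delta_rot": [0, 0, 0], "fingers": 0.5}])

```text
clock: 13.12
eef_pos: [474.6, 206.5, 55.8]
eef_rot: [-3.141, -0.0, -0.156]
wrist_force: [0.1, -0.8, -0.9]
finger_gap: 43.8
```

Request:
send_rows(plan=[{"travel": [0, 0, 1], "delta_rot": [0, 0, 0], "fingers": 0.5}, {"travel": [0, 0, 1], "delta_rot": [0, 0, 0], "fingers": 0.5}, {"travel": [0, 0, 0], "delta_rot": [0, 0, 0], "fingers": 0.5}])

```text
clock: 13.5
eef_pos: [474.4, 206.4, 53.4]
eef_rot: [3.142, 0.0, -0.156]
wrist_force: [-0.0, -0.1, -1.1]
finger_gap: 44.0
```

Request:
send_rows(plan=[{"travel": [0, 0, 1], "delta_rot": [0, 0, 0], "fingers": 0.5}, {"travel": [0, 0, 0.5], "delta_rot": [0, 0, 0], "fingers": 0.5}, {"travel": [0, 0, 0], "delta_rot": [0, 0, 0], "fingers": 0.5}])

```text
clock: 13.88
eef_pos: [474.4, 206.5, 51.9]
eef_rot: [3.142, 0.0, -0.156]
wrist_force: [0.2, -0.4, -0.6]
finger_gap: 44.0
```

Request:
send_rows(plan=[{"travel": [0, 0, 0.5], "delta_rot": [0, 0, 0], "fingers": 0.5}, {"travel": [0, 0, 0.5], "delta_rot": [0, 0, 0], "fingers": 0.5}, {"travel": [0, 0, 0], "delta_rot": [0, 0, 0], "fingers": 0.5}])

```text
clock: 14.25
eef_pos: [474.4, 206.5, 50.9]
eef_rot: [3.142, 0.0, -0.156]
wrist_force: [-0.5, -0.6, -0.9]
finger_gap: 43.9
```

Request:
send_rows(plan=[{"travel": [0, 0, 0.5], "delta_rot": [0, 0, 0], "fingers": 0.5}, {"travel": [0, 0, 0.5], "delta_rot": [0, 0, 0], "fingers": 0.5}, {"travel": [0, 0, 0], "delta_rot": [0, 0, 0], "fingers": 0.5}])

```text
clock: 14.62
eef_pos: [474.5, 206.5, 50.5]
eef_rot: [-3.142, -0.0, -0.156]
wrist_force: [-3.5, -1.5, 6.9]
finger_gap: 43.7
```

The upward force of 6.9 N shows the bottle is on the tray floor. I'll back off slightly and release slowly.

Request:
send_rows(plan=[{"travel": [0, 0, -0.4], "delta_rot": [0, 0, 0], "fingers": 0.5}, {"travel": [0, 0, 0], "delta_rot": [0, 0, 0], "fingers": 0.04}, {"travel": [0, 0, 0], "delta_rot": [0, 0, 0], "fingers": 0.0}, {"travel": [0, 0, 0], "delta_rot": [0, 0, 0], "fingers": -0.15}, {"travel": [0, 0, 0], "delta_rot": [0, 0, 0], "fingers": -0.35}, {"travel": [0, 0, 0], "delta_rot": [0, 0, 0], "fingers": -0.5}, {"travel": [0, 0, 0], "delta_rot": [0, 0, 0], "fingers": -0.5}, {"travel": [0, 0, -8], "delta_rot": [0, 0, 0], "fingers": -0.5}, {"travel": [0, 0, -20], "delta_rot": [0, 0, 0], "fingers": -0.5}, {"travel": [0, 0, -30], "delta_rot": [0, 0, 0], "fingers": -0.5}, {"travel": [0, 0, -40], "delta_rot": [0, 0, 0], "fingers": -0.5}, {"travel": [0, 0, -40], "delta_rot": [0, 0, 0], "fingers": -0.5}, {"travel": [0, 0, -10], "delta_rot": [0, 0, 0], "fingers": -0.5}, {"travel": [0, 0, 0], "delta_rot": [0, 0, 0], "fingers": -0.5}])

```text
clock: 16.38
eef_pos: [474.4, 206.5, 198.4]
eef_rot: [-3.141, -0.0, -0.156]
wrist_force: [0.4, -0.3, -0.9]
finger_gap: 70.4
```

Run:
```python
from h import *
print(manip.read_state()["eef_pos"])
c=camera("scene"); cv2.imwrite("pics/s3.png",cv2.resize(c["color"][60:210,220:420,::-1],None,fx=3,fy=3))
for t in("small_bottle_centre","large_bottle","lid_bar","lid_hinge"): print(t,[(W(c,d["at"]).round(),round(d["confidence"],2)) for d in tip_of(t,"scene")[:2]])
c=camera("top");
for t in("lid_bar","lid_hinge"): print(t,[(W(c,d["at"]).round(),round(d["confidence"],2)) for d in tip_of(t,"top")[:2]])
P=cloud(c,masks_of("lid_bar","top")[0]["region"])
Q=P[P[:,2]>250]; print(len(Q),Q.min(0),Q.max(0),Q.mean(0),np.median(Q,0))
```

```text
[474.37869156 206.4541774  198.39691438]
small_bottle_centre [(array([475., 207.,  48.]), 0.73)]
large_bottle [(array([497., 320.,   8.]), 0.49), (array([ 672., -202.,   -1.]), 0.43)]
lid_bar [(array([ 604., -258.,  254.]), 0.96)]
lid_hinge [(array([ 551., -245.,  104.]), 0.93)]
lid_bar [(array([ 604., -254.,  261.]), 0.78)]
lid_hinge [(array([ 543., -248.,  106.]), 0.95)]
254 [ 589.5527351  -301.66495905  250.48961998] [ 614.88114434 -202.43980773  266.20584302] [ 602.84981281 -252.51999193  260.02276959] [ 602.73484664 -252.64471198  260.43685775]
```

View pics/s3.png

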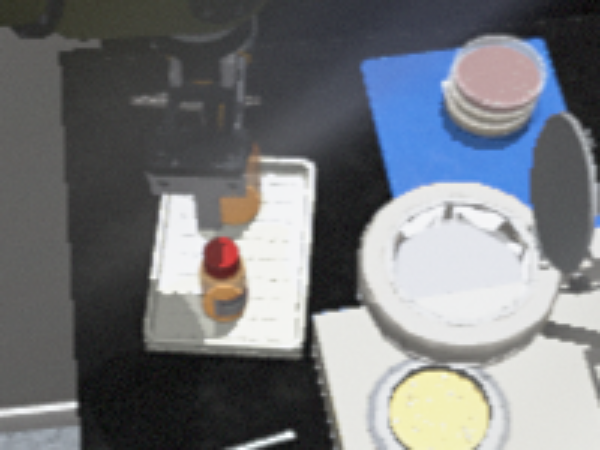

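The small bottle stands upright in the tray at (475,207,48); it shows at about (222,280) in the crop, clear of the large bottle. Now I'll go to the lid: rise, back off from the counter and turn the jaws 90°.

Request:
send_rows(plan=[{"travel": [-5, 0, -15], "delta_rot": [0, 0, 0], "fingers": -0.28}, {"travel": [-10, 0, -15], "delta_rot": [0, 0, 0], "fingers": -0.28}, {"travel": [-10, 0, -15], "delta_rot": [0, 0, 0], "fingers": -0.28}, {"travel": [-10, 0, -15], "delta_rot": [0, 0, 0], "fingers": -0.28}, {"travel": [-10, 0, -15], "delta_rot": [0, 0, 0], "fingers": -0.28}, {"travel": [0, 0, -15], "delta_rot": [0, 0, -10], "fingers": -0.28}, {"travel": [0, 0, -15], "delta_rot": [0, 0, -10], "fingers": -0.28}, {"travel": [0, 0, -15], "delta_rot": [0, 0, -10], "fingers": -0.28}, {"travel": [0, 0, -10], "delta_rot": [0, 0, -10], "fingers": -0.28}, {"travel": [0, 0, 0], "delta_rot": [0, 0, -10], "fingers": -0.28}, {"travel": [0, 0, 0], "delta_rot": [0, 0, -10], "fingers": -0.28}, {"travel": [0, 0, 0], "delta_rot": [0, 0, -10], "fingers": -0.28}, {"travel": [0, 0, 0], "delta_rot": [0, 0, -10], "fingers": -0.28}, {"travel": [0, 0, 0], "delta_rot": [0, 0, -10], "fingers": -0.28}, {"travel": [0, 0, 0], "delta_rot": [0, 0, 0], "fingers": -0.28}])

```text
clock: 18.7
eef_pos: [429.6, 213.5, 328.8]
eef_rot: [3.141, -0.0, 1.414]
wrist_force: [0.3, 1.0, 0.6]
finger_gap: 60.2
```

Request:
send_rows(plan=[{"travel": [-12, 2, 0], "delta_rot": [0, 0, 0], "fingers": -0.28}, {"travel": [-25, 4, 0], "delta_rot": [0, 0, 0], "fingers": -0.28}, {"travel": [-30, 5, 0], "delta_rot": [0, 0, 0], "fingers": -0.28}, {"travel": [-30, 5, 0], "delta_rot": [0, 0, 0], "fingers": -0.28}, {"travel": [-30, 5, 0], "delta_rot": [0, 0, 0], "fingers": -0.28}, {"travel": [-30, 5, 0], "delta_rot": [0, 0, 0], "fingers": -0.28}, {"travel": [-30, 5, 0], "delta_rot": [0, 0, 0], "fingers": -0.28}, {"travel": [-30, 5, 0], "delta_rot": [0, 0, 0], "fingers": -0.28}, {"travel": [-30, 5, 0], "delta_rot": [0, 0, 0], "fingers": -0.28}, {"travel": [-30, 5, 0], "delta_rot": [0, 0, 0], "fingers": -0.28}, {"travel": [-30, 5, 0], "delta_rot": [0, 0, 0], "fingers": -0.28}, {"travel": [-30, 5, 0], "delta_rot": [0, 0, 0], "fingers": -0.28}, {"travel": [-30, 5, 0], "delta_rot": [0, 0, 0], "fingers": -0.28}, {"travel": [-30, 5, 0], "delta_rot": [0, 0, 0], "fingers": -0.28}, {"travel": [-30, 4, 0], "delta_rot": [0, 0, 0], "fingers": -0.28}, {"travel": [-16, 3, 0], "delta_rot": [0, 0, 0], "fingers": -0.28}, {"travel": [0, 0, 0], "delta_rot": [0, 0, 0], "fingers": -0.28}, {"travel": [0, 0, 0], "delta_rot": [0, 0, 0], "fingers": -0.28}])

```text
clock: 20.95
eef_pos: [433.2, -234.8, 328.4]
eef_rot: [3.142, -0.0, 1.414]
wrist_force: [0.5, -0.4, -0.0]
finger_gap: 59.9
```

Request:
send_rows(plan=[{"travel": [0, 10, 0], "delta_rot": [0, 0, 0], "fingers": -0.28}, {"travel": [1, 22, 0], "delta_rot": [0, 0, 0], "fingers": -0.28}, {"travel": [1, 28, 0], "delta_rot": [0, 0, 0], "fingers": -0.28}, {"travel": [1, 28, 0], "delta_rot": [0, 0, 0], "fingers": -0.28}, {"travel": [1, 28, 0], "delta_rot": [0, 0, 0], "fingers": -0.28}, {"travel": [1, 28, 0], "delta_rot": [0, 0, 0], "fingers": -0.28}, {"travel": [1, 18, 0], "delta_rot": [0, 0, 0], "fingers": -0.28}, {"travel": [0, 8.5, 0], "delta_rot": [0, 0, 0], "fingers": -0.28}, {"travel": [0, 0, 0], "delta_rot": [0, 0, 0], "fingers": -0.28}, {"travel": [0, 0, 0], "delta_rot": [0, 0, 0], "fingers": -0.28}])

```text
clock: 22.2
eef_pos: [602.2, -256.0, 328.6]
eef_rot: [3.141, 0.0, 1.415]
wrist_force: [-1.1, 0.0, 1.1]
finger_gap: 60.3
```

Run:
```python
from h import *
print(manip.read_state()["eef_pos"])
c=camera("scene"); cv2.imwrite("pics/s4.png",cv2.resize(c["color"][200:390,240:480,::-1],None,fx=3,fy=3))
for t in("small_bottle_centre","lid_bar","lid_hinge"): print(t,[(W(c,d["at"]).round(),round(d["confidence"],2)) for d in tip_of(t,"scene")[:2]])
```

```text
[ 602.21532818 -256.00309091  328.61427753]
small_bottle_centre []
lid_bar [(array([ 603., -256.,  255.]), 0.61)]
lid_hinge [(array([ 548., -244.,  104.]), 0.78), (array([434., -18.,  -4.]), 0.32)]
```

View pics/s4.png

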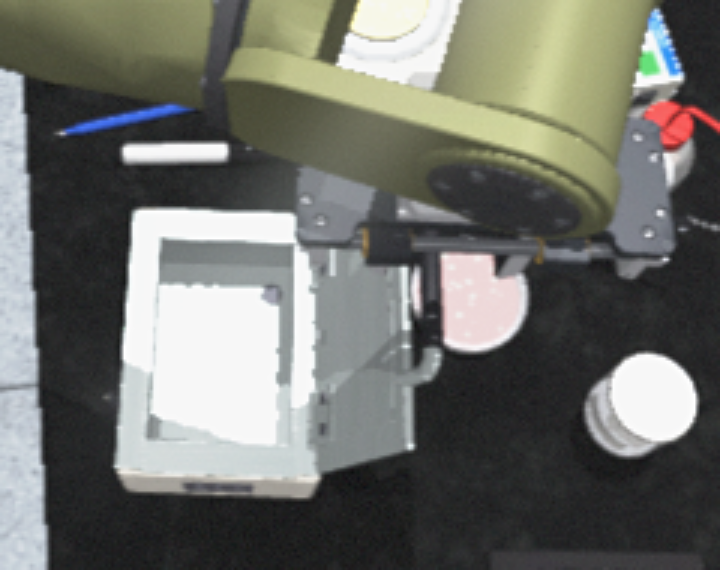

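The gripper is above the bar; the bar shows at about (432,300) in the crop, with the fingers on either side. I'll descend to z = 260 with a force check on the way.

Request:
send_rows(plan=[{"travel": [0, 0, 8], "delta_rot": [0, 0, 0], "fingers": -0.28}, {"travel": [0, 0, 12], "delta_rot": [0, 0, 0], "fingers": -0.28}, {"travel": [0, 0, 12], "delta_rot": [0, 0, 0], "fingers": -0.28}, {"travel": [0, 0, 10], "delta_rot": [0, 0, 0], "fingers": -0.28}, {"travel": [0, 0, 8], "delta_rot": [0, 0, 0], "fingers": -0.28}, {"travel": [0, 0, 8], "delta_rot": [0, 0, 0], "fingers": -0.28}, {"travel": [0, 0, 6], "delta_rot": [0, 0, 0], "fingers": -0.28}, {"travel": [0, 0, 4], "delta_rot": [0, 0, 0], "fingers": -0.28}, {"travel": [0, 0, 0], "delta_rot": [0, 0, 0], "fingers": -0.28}, {"travel": [0, 0, 0], "delta_rot": [0, 0, 0], "fingers": -0.28}])

```text
clock: 23.65
eef_pos: [602.6, -256.1, 260.7]
eef_rot: [3.141, 0.0, 1.415]
wrist_force: [-0.0, -1.0, -0.1]
finger_gap: 60.0
```

Request:
send_rows(plan=[{"travel": [0, 0, 0], "delta_rot": [0, 0, 0], "fingers": -0.1}, {"travel": [0, 0, 0], "delta_rot": [0, 0, 0], "fingers": 0.1}, {"travel": [0, 0, 0], "delta_rot": [0, 0, 0], "fingers": 0.3}, {"travel": [0, 0, 0], "delta_rot": [0, 0, 0], "fingers": 0.45}, {"travel": [0, 0, 0], "delta_rot": [0, 0, 0], "fingers": 0.55}, {"travel": [0, 0, 0], "delta_rot": [0, 0, 0], "fingers": 0.6}, {"travel": [0, 0, 0], "delta_rot": [0, 0, 0], "fingers": 0.6}], grip_force=8)

```text
clock: 24.52
eef_pos: [602.6, -256.1, 260.3]
eef_rot: [-3.142, -0.0, 1.415]
wrist_force: [0.4, 0.5, 0.0]
finger_gap: 18.6
```

Gap is 18.6 mm with no contact, so it's centred within about 2 mm. Closing fully.

Request:
send_rows(plan=[{"travel": [0, 0, 0], "delta_rot": [0, 0, 0], "fingers": 0.68}, {"travel": [0, 0, 0], "delta_rot": [0, 0, 0], "fingers": 0.74}, {"travel": [0, 0, 0], "delta_rot": [0, 0, 0], "fingers": 0.85}, {"travel": [0, 0, 0], "delta_rot": [0, 0, 0], "fingers": 0.85}, {"travel": [0, 0, 0], "delta_rot": [0, 0, 0], "fingers": 0.85}])

```text
clock: 25.15
eef_pos: [602.6, -256.1, 260.5]
eef_rot: [3.141, 0.0, 1.415]
wrist_force: [1.5, 0.5, 2.1]
finger_gap: 13.5
```

The bar is gripped (13.5 mm). I'll swing slowly along the arc to about 1.69 rad, check, then finish.

Request:
send_rows(plan=[{"travel": [0, -1.5, -0.6], "delta_rot": [0, 0, 0], "fingers": 0.85}, {"travel": [0, -1.5, -0.6], "delta_rot": [0, 0, 0], "fingers": 0.85}, {"travel": [0, -3.0, -1.1], "delta_rot": [0, 0, 0], "fingers": 0.85}, {"travel": [0, -3.1, -1.1], "delta_rot": [0, 0, 0], "fingers": 0.85}, {"travel": [0, -3.1, -1.0], "delta_rot": [0, 0, 0], "fingers": 0.85}, {"travel": [0, -3.1, -0.9], "delta_rot": [0, 0, 0], "fingers": 0.85}, {"travel": [0, -3.1, -0.9], "delta_rot": [0, 0, 0], "fingers": 0.85}, {"travel": [0, -3.2, -0.8], "delta_rot": [0, 0, 0], "fingers": 0.85}, {"travel": [0, -3.1, -0.7], "delta_rot": [0, 0, 0], "fingers": 0.85}, {"travel": [0, -3.2, -0.7], "delta_rot": [0, 0, 0], "fingers": 0.85}, {"travel": [0, -3.2, -0.6], "delta_rot": [0, 0, 0], "fingers": 0.85}, {"travel": [0, -3.2, -0.6], "delta_rot": [0, 0, 0], "fingers": 0.85}, {"travel": [0, -3.2, -0.5], "delta_rot": [0, 0, 0], "fingers": 0.85}, {"travel": [0, -3.2, -0.4], "delta_rot": [0, 0, 0], "fingers": 0.85}, {"travel": [0, 0, 0], "delta_rot": [0, 0, 0], "fingers": 0.85}, {"travel": [0, 0, 0], "delta_rot": [0, 0, 0], "fingers": 0.85}])

```text
clock: 27.15
eef_pos: [562.3, -249.8, 270.8]
eef_rot: [-3.141, -0.0, 1.415]
wrist_force: [1.5, 0.8, 1.2]
finger_gap: 13.9
```

```bash
cat > m.py <<'E'
from h import *
s=manip.read_state(); print(s["clock"],s["eef_pos"],s["wrist_force"])
b=np.array([.988,-.155])
for n in("scene","top"):
    c=camera(n); cv2.imwrite(f"pics/{n}_{s['clock']:.1f}.png",cv2.resize(c["color"][(slice(200,390) if n=="scene" else slice(110,270)),(slice(240,480) if n=="scene" else slice(350,550)),::-1],None,fx=3,fy=3))
    for t in("lid_bar","lid_hinge","small_bottle_centre"): print(n,t,[(W(c,d["at"]).round(),round(d["confidence"],2)) for d in tip_of(t,n)[:1]])
    for d in masks_of("bath_lid",n)[:1]:
        P=cloud(c,d["region"]); r=(P[:,:2]-[543.2,-246.2])@b; z=P[:,2]; y=(P[:,:2]-[543.2,-246.2])@[.155,.988]
        k=(z>125)&(z<225)&(abs(r)<70)&(abs(y)<88)
        if k.sum()>30:
            l=cv2.fitLine(np.c_[r,z][k].astype(np.float32),cv2.DIST_HUBER,0,.01,.01).ravel(); a=np.arctan2(l[1],-l[0])%np.pi
            print(n,"plate",k.sum(),"line angle",a.round(3),"r at z106",(l[2]+(106-l[3])*l[0]/l[1]).round(1))
E
python3 m.py
```

```text
27.15 [ 562.34730113 -249.75732489  270.81118872] [1.46006477 0.79121841 1.20962907]
scene lid_bar [(array([ 559., -251.,  267.]), 0.76)]
scene lid_hinge [(array([ 548., -245.,  105.]), 0.69)]
scene small_bottle_centre [(array([472., 207.,  50.]), 0.65)]
scene plate 515 line angle 1.685 r at z106 -4.8
top lid_bar [(array([ 560., -248.,  272.]), 0.93)]
top lid_hinge [(array([ 546., -247.,  106.]), 0.95)]
top small_bottle_centre [(array([477., 207.,  45.]), 0.77)]
top plate 421 line angle 1.685 r at z106 -2.4
```

Both cameras give a plate angle of 1.685 rad, against 1.69 from the tool position. That leaves 19 mm to go.

Request:
send_rows(plan=[{"travel": [0, -1.5, -0.2], "delta_rot": [0, 0, 0], "fingers": 0.85}, {"travel": [0, -2.5, -0.3], "delta_rot": [0, 0, 0], "fingers": 0.85}, {"travel": [0, -3, -0.2], "delta_rot": [0, 0, 0], "fingers": 0.85}, {"travel": [0, -3, -0.2], "delta_rot": [0, 0, 0], "fingers": 0.85}, {"travel": [0, -3, -0.1], "delta_rot": [0, 0, 0], "fingers": 0.85}, {"travel": [0, -3, -0.1], "delta_rot": [0, 0, 0], "fingers": 0.85}, {"travel": [0, -2, 0], "delta_rot": [0, 0, 0], "fingers": 0.85}, {"travel": [0, -1, 0], "delta_rot": [0, 0, 0], "fingers": 0.85}, {"travel": [0, 0, 0], "delta_rot": [0, 0, 0], "fingers": 0.85}, {"travel": [0, 0, 0], "delta_rot": [0, 0, 0], "fingers": 0.85}, {"travel": [0, 0, 0], "delta_rot": [0, 0, 0], "fingers": 0.85}, {"travel": [0, 0, 0], "delta_rot": [0, 0, 0], "fingers": 0.85}])

```text
clock: 29.15
eef_pos: [543.6, -246.8, 271.9]
eef_rot: [3.142, -0.0, 1.415]
wrist_force: [-0.2, 0.3, 1.8]
finger_gap: 13.7
```

```bash
python3 m.py; ls pics
```

```text
29.15 [ 543.60948013 -246.82350481  271.94764264] [-0.18353067  0.29541178  1.79907397]
scene lid_bar [(array([ 543., -248.,  268.]), 0.71)]
scene lid_hinge [(array([ 549., -242.,  101.]), 0.94)]
scene small_bottle_centre [(array([475., 208.,  48.]), 0.73)]
scene plate 158 line angle 1.574 r at z106 -5.2
top lid_bar [(array([ 543., -244.,  273.]), 0.84)]
top lid_hinge [(array([ 543., -248.,  102.]), 0.92)]
top small_bottle_centre [(array([481., 207.,  44.]), 0.68)]
top plate 254 line angle 1.565 r at z106 -2.4
s1.png
s3.png
s4.png
scene0.png
scene2.png
scene_27.1.png
scene_29.1.png
top0.png
top2.png
top_27.1.png
top_29.1.png
```

View pics/scene_29.1.png

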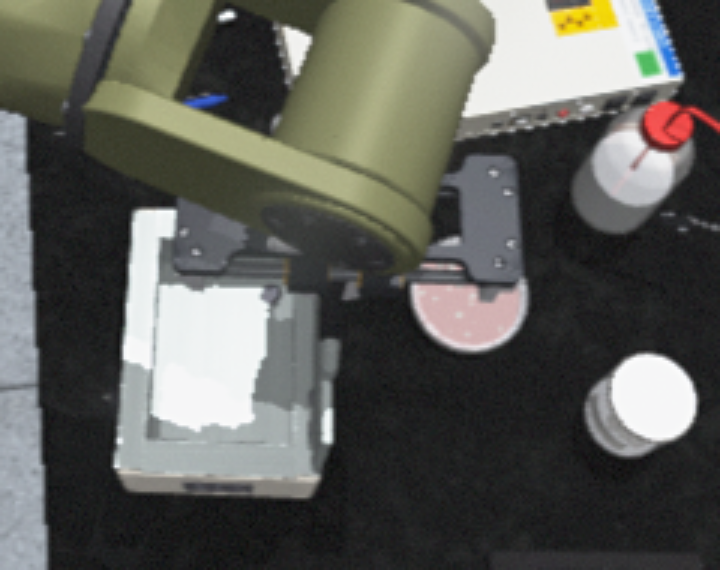

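```bash
python3 -c "
from cell import manip
print(manip.sign_off())"
```

```text
the job is handed in; nothing more can be done
None
```

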